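Load a board into a sprung programming clamp

TASK

Load the small circuit board into the programming clamp: slide it along the clamp's bed up to the spring-closed flap, press the flap's thumb plate down with one fingertip to hold the flap open, and while it is held open push the board under it with the other fingertip until its front edge is fully home against the stop. Then let the flap close on the board and move clear. Only push the board, never pick it up, and leave everything else on the bench where it is.

Things in the scene. Friction and masses are not known exactly. Their poses are not given: they have to be found in the camera images.
- clamp: Fixed programming clamp: aluminium bed 158 long (x) by 104 wide (y) mm, top face 16 mm above the bench. Origin: on the bench right below the closed flap's lip, mid-width; the bed spans x = -127 to +31 mm. x axis: loading direction, from the open front end to the flap, stop, hinge and thumb plate; z up.
- guide_mouth (a point): Middle of the mouth between the two black side guides, at bed height, x = -53 mm in the clamp's frame (same axes). The guides stand 5 mm above the bed; the mouth is about 86 mm wide here, narrows to 70 mm by x = -28, then the guides run parallel, 70 mm apart inside, to x = +18 mm.
- stop_face (a point): Centre of the face of the steel stop across the bed, at bed height: x = +12, y = 0, z = 16 mm in the clamp's frame (same axes). The stop is 56 mm wide and 3.5 mm high. The board is home when its whole front edge is against this face.
- hinge (a point): Middle of the flap's hinge axis, which runs along the clamp's y: x = +27, z = 21 mm in the clamp's frame. Two cheeks hold it, 58 mm apart inside, their tops 27 mm above the bench.
- flap (a joint): Flap angle (rad): 0 closed (lip 0.5 mm above the empty bed), about 0.07 resting on the board, 0.8 fully open. Pressing the thumb plate down raises it: at 0.3 the lip is 9 mm above the bed, at 0.6 16 mm, and the flap stays under 48 mm above the bench. Sprung shut: 0.08 N m at 0 plus 0.10 N m per rad, so 2 to 10 N on the thumb plate.
- flap_lip (a point): Middle of the lower edge of the flap's lip; moves with the flap. The flap is grey plastic, 50 mm wide; the lip is 4 mm thick, 27 mm in front of the hinge axis. Closed, it bars the board's way.
- thumb_plate (a point): Middle of the upper face of the ribbed thumb plate, 30 mm from the hinge axis; moves with the flap. The plate is 44 mm wide (y), 2.5 mm thick, ends 52 mm from the hinge and, closed, slopes up away from it at 0.4 rad (end 40 mm above the bench). It overhangs the bed's rear end, so it can be pressed to bed level and lower.
- board: Board to load, flat on the bed's front part: 30 deep (x), 64 wide (y), 2.4 mm thick. Origin: centre of underside; x points to the bare front edge with gold pads, which goes under the flap. A steel shield can, 46 wide, 13 deep, top 6 mm above the underside, is flush with the rear edge. About 25 g, slides easily. Home: origin at x = -3 mm in the clamp's frame.
- board_front_left (a point): Front left corner of the board's underside: x = +15, y = +32 mm in the board's frame.
- board_front_right (a point): Front right corner of the board's underside: x = +15, y = -32 mm in the board's frame.
- screwdriver: Bystander, leave alone: precision screwdriver, 150 mm long, lying beside the clamp. Origin: centre of its underside.
- tweezers: Bystander, leave alone: steel tweezers, 105 mm long, 5 mm thick, lying beside the clamp. Origin: centre of its underside.
- flux_jar: Bystander, leave alone: small clear jar with a steel cap, 38 mm across, 32 mm high. Origin: centre of its underside.
- screw_tin: Bystander, leave alone: round steel tin, 54 mm across, 20 mm high. Origin: centre of its underside.
- tape_roll: Bystander, leave alone: roll of grey tape lying flat, 84 mm across, 18 mm high, beyond the clamp's thumb plate. Origin: centre of its underside.
- phone: Bystander, leave alone: black phone lying flat, 150 x 72 x 8 mm, to the left. Origin: centre of its underside.
- logic_board: Bystander, leave alone: larger L-shaped circuit board, 95 x 50 mm, lying on the bench to the right (not the board to load). Origin: centre of its underside.
- cleaner_can: Bystander, leave alone: yellow spray can, 52 mm across, 170 mm high, standing to the right. Origin: centre of its underside.
Things that resemble listed ones, but are neither listed nor needed, are in the scene too. Leave any green or turquoise look-alike of the clamp alone. What is shaped like the board but turquoise is not meant.

How it is judged:
By the outcome, as a careful person would: the job done as asked, in the order asked, and still so for the second after the job is handed in, with the robot touching nothing.
It also fails if it takes over 48 s, if anything falls off the work surface, if the arm or the gripper's body presses on something with over 40 N, if the wrist force passes 120 N, or if a joint passes its speed limit or range.

ROBOT

A 6-joint arm with a two-finger parallel gripper is mounted at the origin on the work surface. World frame = base frame: x ahead of the robot, y to its left, z up, the work surface at z = 0. Lengths are in mm, angles in rad, forces in N, time in s.
With the tool pointing down it reaches from about 350 to 875 mm from the base axis. Payload 4.2 kg.
Tool frame: the origin (TCP) lies midway between the tips of the shut fingers; the grasp point (between the pads) lies 19 mm behind it (ctrl.grasp_offset is the distance from the TCP to the grasp point, in mm); z points along the fingers, y is the line along which they close (so a half turn about z gives the same grasp; the last joint's range is limited). The gripper opens to 85 mm and grips with 20 to 120 N. Pads are 22 mm wide; open, the fingers measure 114 mm over their backs; the gripper's body (76 mm by 85 mm) begins 54 mm behind the grasp point. The pads swing forward as they close: fully open they stand 13 mm farther back than shut.
Start: joints at [-1.083, 0.385, 0.008, 0, -1.194, -0.259], TCP at [141.773, -608.687, 231.312] pointing down, gripper open.
Joint ranges: [-3.14, 3.14], [-1.21, 2.06], [-1.07, 1.41], [-3.16, 2.05], [-2.99, -0.16], [-3.1, 3.1]. Speed limits (rad/s): [2.79, 2.79, 3.14, 3.14, 3.14, 3.14].

INTERFACE

Orientations are given as a rotation vector (axis times angle).
In Python, from station import sensors, vision, workorder, ctrl gives the robot as it stands.
- The arm moves only by the tool move_arm, never from a script. Its argument "commands" is a list of rows, each an object with "angular": the turn, a rotation vector about the tool's x, y, z in degrees, a list of three; "linear": the shift along the tool's x, y, z in cm, a list of three; "fingers": the closure, from 0 (fully open) to 1 (shut). A call has 1 to 10 rows; each row shifts and turns the commanded pose from where the row before left it, along the tool's axes as they then stand; what a row does not reach is not made up. A row lasts 1/8 s, in which the tool goes at most 62.5 mm and 10.7 degrees, less where a joint would pass 70% of its speed; a pose out of reach is approached as far as the arm can. A call with a gripper value outside its range is refused whole. The fingers move at their own pace and stop on an object; "force" is the grip in N (left out, the last holds). Time passes only in rows, so rows that do not move let the fingers close. It gives the time, the measured TCP pose, the force, the opening and the grip force at its end, in the units of the state.
- sensors.get_obs(): the state, without advancing time (a new reading comes with each control period).
- vision.capture(name): name is "scene" or "top" or "wrist"; returns (picture, depth): 480x640x3 uint8, red, green, blue; 480x640 float32, mm along the optical axis (not along the pixel's ray), 0 where there is no reading.
- vision.camera_params(name): a dict with "fx", "fy", "cx", "cy" (pixels), "k1" (the pictures are not rectified: a ray, as slopes to the right and down, at radius r is drawn at 1 + k1 r^2 times it, then the intrinsics apply), "world_from_camera" (4x4, takes a point from camera to world coordinates); the wrist camera has in their place "hand_eye" (4x4, takes a point from camera to tool coordinates, whose origin is the TCP and whose axes are the flange's). Camera axes: x right, y up, looking along -z (the intrinsics and any distortion apply to the point x, -y, -z); pixel columns grow to the right and rows downward; lengths in mm; the calibration is good to about 2 mm. A picture is of the moment at which its call begins: read the wrist's pose just before it. camera_params takes no time and is no camera call.
- workorder.hand_in(): hands the job in; it is judged then, once.
The state is a dict: "time_s": time; "qpos": joint angles; "qvel": joint speeds; "joint_torque": joint torques, N m; "eef_pos": TCP position; "tcp_rot": TCP orientation; "wrist_force": force on the tool from outside, world axes, zero at the start; "ft_torque": the same for the moment, N m; "finger_gap": finger opening in mm; "gripper_force": force on a finger pad.
Only numpy, scipy, OpenCV 4.12 (cv2) and the standard library are available. Lean on these libraries where they do the work, as an engineer would, in place of code of your own. Each camera call takes 0.05 s, during which the arm holds its last target. There are 200 camera calls.

## Working session

There is one attempt and no reset: what is moved stays moved. The work goes in short steps, Python scripts to look and compute and a tool call to move; the robot and the scene stay as the last step left them, time stands still between calls to the robot, and variables do not carry over. Pictures are saved under pics/ and viewed, at most 14 in all, crops included, and the job is handed in when it is done.

Besides the shell and the picture viewer there is one more tool, called after "Emit:" by a JSON object that holds its "method" and its "body". move_arm: Moves the arm, as the interface text tells. Its arguments: {"type":"object","properties":{"commands":{"type":"array"},"force":{"type":"number"}},"required":["commands"]}

```bash
ls; mkdir -p pics; python3 - <<'E'
from station import sensors, vision
import cv2,numpy as np
o=sensors.get_obs();print(o)
for n in("scene","top"):
    p,d=vision.capture(n);cv2.imwrite(f"pics/{n}0.png",p[:,:,::-1]);np.save(f"pics/{n}0.npy",d);
    c=vision.camera_params(n);print(n,c)
print(vision.camera_params("wrist"))
E
```

```text
pics
{'time_s': 0.0, 'qpos': array([-1.08339302e+00,  3.85557375e-01,  6.60703148e-03, -5.15139920e-04,
       -1.19396746e+00, -2.58574962e-01]), 'qvel': array([-0.0005267 ,  0.0007227 , -0.00084262,  0.00060336,  0.00027444,
       -0.00184064]), 'joint_torque': array([ 3.24490429e-04, -3.92287517e+01,  1.88394803e+01,  4.18605477e+00,
       -4.67700243e-03, -9.47536194e-06]), 'eef_pos': array([ 141.64741255, -608.13594662,  230.21132286]), 'tcp_rot': array([ 0.35832489, -3.12075961, -0.00337699]), 'wrist_force': array([-0.6728402 , -0.33117094,  0.5036571 ]), 'ft_torque': array([ 0.05111978, -0.03733864,  0.01621735]), 'gripper_force': 0.0, 'finger_gap': 85.47206795041643}
scene {'fx': 445.39029229731995, 'fy': 445.39029229731995, 'cx': 326.12600184095135, 'cy': 233.61395819785568, 'k1': -0.0571260237789727, 'world_from_camera': array([[ 6.41247234e-01, -5.75991728e-01,  5.06986700e-01,
         1.05044730e+03],
       [ 7.67285044e-01,  4.73825905e-01, -4.32160471e-01,
        -4.13948273e+02],
       [ 8.69742482e-03,  6.66125019e-01,  7.45789389e-01,
         7.82718453e+02],

[... 368 characters left out ...]
3, -2.81754712e-02,
        -1.71249038e+01],
       [-2.73661739e-02,  1.57006560e-01,  9.87218331e-01,
         1.14891684e+03],
       [ 0.00000000e+00,  0.00000000e+00,  0.00000000e+00,
         1.00000000e+00]])}
{'fx': 375.3684422072626, 'fy': 375.3684422072626, 'cx': 318.22760528700604, 'cy': 240.589537432234, 'k1': -0.02153620242058856, 'hand_eye': array([[-7.92807711e-04,  9.55506198e-01,  2.94969958e-01,
         7.58438197e+01],
       [ 9.99999237e-01,  1.03705841e-03, -6.71623071e-04,
         7.04456462e-01],
       [-9.47641082e-04,  2.94969201e-01, -9.55506291e-01,
        -1.43004018e+02],
       [ 0.00000000e+00,  0.00000000e+00,  0.00000000e+00,
         1.00000000e+00]])}
```

View pics/top0.png

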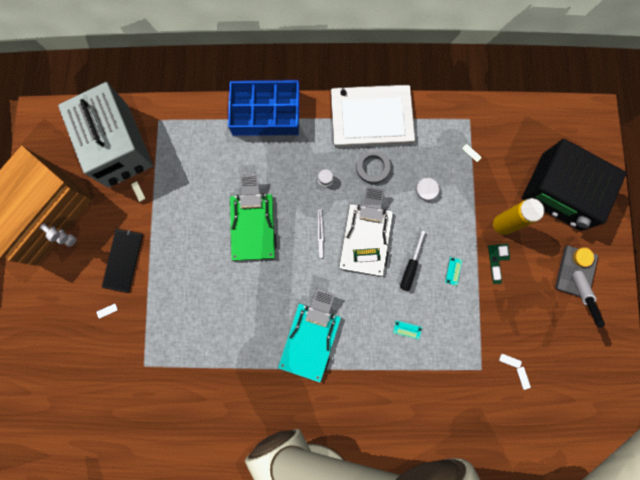

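View pics/scene0.png

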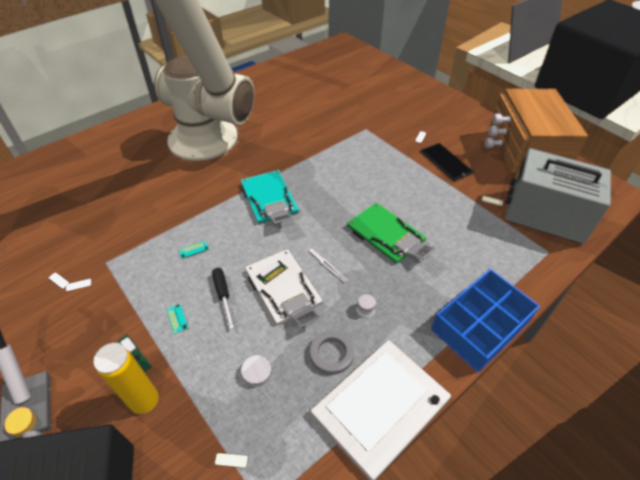

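The white clamp (top view, about px 367,240) is the target. Its board is at about (367,255), gold pads towards the flap (image up, world +x). The green and turquoise clamps are decoys. Next I measure the bed roughly.

```bash
cat > h.py <<'E'
import numpy as np,cv2
from scipy.spatial.transform import Rotation as R
from station import sensors, vision
def wfc(name,o=None):
    c=vision.camera_params(name)
    if name!="wrist": return c,c["world_from_camera"]
    T=np.eye(4);T[:3,:3]=R.from_rotvec(o["tcp_rot"]).as_matrix();T[:3,3]=o["eef_pos"]
    return c,T@c["hand_eye"]
def pix2plane(name,uv,z,o=None):
    c,T=wfc(name,o);uv=np.array(uv,float).reshape(-1,2)
    K=np.array([[c["fx"],0,c["cx"]],[0,c["fy"],c["cy"]],[0,0,1]])
    n=cv2.undistortPoints(uv[:,None],K,np.array([c["k1"],0,0,0.]))[:,0]
    r=np.c_[n[:,0],-n[:,1],-np.ones(len(n))]@T[:3,:3].T
    p=T[:3,3];return p+r*((z-p[2])/r[:,2])[:,None]
E
python3 - <<'E'
from h import *
im=cv2.imread("pics/top0.png");hsv=cv2.cvtColor(im,cv2.COLOR_BGR2HSV)
m=((hsv[...,2]>200)&(hsv[...,1]<40)).astype(np.uint8);m[:195]=0;m[285:]=0;m[:,:335]=0;m[:,400:]=0
m=cv2.morphologyEx(m,cv2.MORPH_OPEN,np.ones((2,2)))
cs=max(cv2.findContours(m,0,2)[0],key=cv2.contourArea)
P=pix2plane("top",cs,16)[:,:2].astype(np.float32)
r=cv2.minAreaRect(P);print(r,cv2.boxPoints(r))
print(pix2plane("top",[[367,255],[374,195],[358,249],[379,249],[356,259],[378,261]],18))
print(wfc("wrist",sensors.get_obs()))
E
```

```text
((567.7534790039062, -129.89334106445312), (103.19695281982422, 143.66754150390625), 80.14749908447266) [[ 488.15002 -168.43918]
 [ 629.69867 -193.02246]
 [ 647.35693  -91.3475 ]
 [ 505.8083   -66.76422]]
[[ 538.14504608 -131.08109337   18.        ]
 [ 685.00747866 -150.04800046   18.        ]
 [ 552.49213955 -109.80274918   18.        ]
 [ 552.64812435 -159.86804418   18.        ]
 [ 528.4774874  -104.82739851   18.        ]
 [ 523.86835846 -157.0351817    18.        ]]
({'fx': 375.3684422072626, 'fy': 375.3684422072626, 'cx': 318.22760528700604, 'cy': 240.589537432234, 'k1': -0.02153620242058856, 'hand_eye': array([[-7.92807711e-04,  9.55506198e-01,  2.94969958e-01,
         7.58438197e+01],
       [ 9.99999237e-01,  1.03705841e-03, -6.71623071e-04,
         7.04456462e-01],
       [-9.47641082e-04,  2.94969201e-01, -9.55506291e-01,
        -1.43004018e+02],
       [ 0.00000000e+00,  0.00000000e+00,  0.00000000e+00,
         1.00000000e+00]])}, array([[-2.25890511e-01, -9.31040771e-01, -2.86594766e-01,
         6.76706501e+01],
       [ 9.74148379e-01, -2.15016658e-01, -6.93020343e-02,
        -6.24990143e+02],
       [ 2.90037050e-03, -2.94840499e-01,  9.55542081e-01,
         3.73346713e+02],
       [ 0.00000000e+00,  0.00000000e+00,  0.00000000e+00,
         1.00000000e+00]]))
```

```bash
cat >> h.py <<'E'
C0=np.array([622.,-139.3]);YAW=np.deg2rad(-9.85)
def w2c(p): # world->clamp xy
    d=np.array(p)[...,:2]-C0;c,s=np.cos(YAW),np.sin(YAW);return np.stack([d[...,0]*c+d[...,1]*s,-d[...,0]*s+d[...,1]*c],-1)
def plan(cx,cy,z,rel):
    """target TCP in clamp frame, tool x at angle rel (deg) from clamp x, tool down. Turn first, then shift."""
    o=sensors.get_obs();M=R.from_rotvec(o["tcp_rot"]).as_matrix()
    a=YAW+np.deg2rad(rel);x=np.array([np.cos(a),np.sin(a),0]);zt=np.array([0,0,-1.]);N=np.c_[x,np.cross(zt,x),zt]
    c,s=np.cos(YAW),np.sin(YAW);t=np.r_[C0+[c*cx-s*cy,s*cx+c*cy],z]
    print("turn deg",np.rad2deg(R.from_matrix(M.T@N).as_rotvec()).round(2),"then shift cm",(N.T@(t-o["eef_pos"])/10).round(2),"now clamp",w2c(o["eef_pos"]).round(1),o["eef_pos"][2].round(1),"F",o["wrist_force"].round(1),"gap",round(o["finger_gap"],1),"t",o["time_s"])
E
python3 -c "
from h import *
plan(-40,0,150,180)"
```

```text
turn deg [ 0.11 -0.03 22.95] then shift cm [-35.31  54.42   8.03] now clamp [-393.1 -544.2] 230.3 F [0.7 0.2 0.3] gap 85.4 t 0.1
```

Emit:
{"method": "move_arm", "body": {"commands": [{"angular":[0,0,7.65],"linear":[0,0,0],"fingers":0},{"angular":[0,0,7.65],"linear":[0,0,0],"fingers":0},{"angular":[0,0,7.65],"linear":[0,0,0],"fingers":0},{"angular":[0,0,0],"linear":[-3.2,4.95,0],"fingers":0},{"angular":[0,0,0],"linear":[-3.2,4.95,0],"fingers":0},{"angular":[0,0,0],"linear":[-3.2,4.95,0],"fingers":0},{"angular":[0,0,0],"linear":[-3.2,4.95,0],"fingers":0},{"angular":[0,0,0],"linear":[-3.2,4.95,0],"fingers":0},{"angular":[0,0,0],"linear":[-3.2,4.95,0],"fingers":0},{"angular":[0,0,0],"linear":[-3.2,4.95,0],"fingers":0}]}}

```text
time_s: 1.35
eef_pos: [422.6, -303.9, 231.1]
tcp_rot: [-0.269, -3.13, -0.0]
wrist_force: [0.6, -0.6, 0.5]
finger_gap: 85.6
gripper_force: 0.0
```

Emit:
{"method": "move_arm", "body": {"commands": [{"angular":[0,0,0],"linear":[-3.2,4.95,2],"fingers":0},{"angular":[0,0,0],"linear":[-3.2,4.95,2],"fingers":0},{"angular":[0,0,0],"linear":[-3.2,4.95,2],"fingers":0},{"angular":[0,0,0],"linear":[-3.2,4.95,2],"fingers":0},{"angular":[0,0,0],"linear":[0,0,0],"fingers":0},{"angular":[0,0,0],"linear":[0,0,0],"fingers":0}]}}

```text
time_s: 2.1
eef_pos: [581.3, -132.2, 150.7]
tcp_rot: [-0.268, -3.129, 0.0]
wrist_force: [0.3, -0.0, -0.9]
finger_gap: 85.3
gripper_force: 0.0
```

```bash
python3 - <<'E'
from h import *
plan(-40,0,150,180)
o=sensors.get_obs();p,d=vision.capture("wrist");cv2.imwrite("pics/w1.png",p[:,:,::-1]);np.save("pics/w1.npy",d);np.save("pics/o1.npy",o,allow_pickle=True)
E
```

```text
turn deg [-0.02 -0.08  0.04] then shift cm [-0.13 -0.01  0.07] now clamp [-41.3   0.1] 150.7 F [ 0.3 -0.  -0.9] gap 85.3 t 2.1
```

View pics/w1.png

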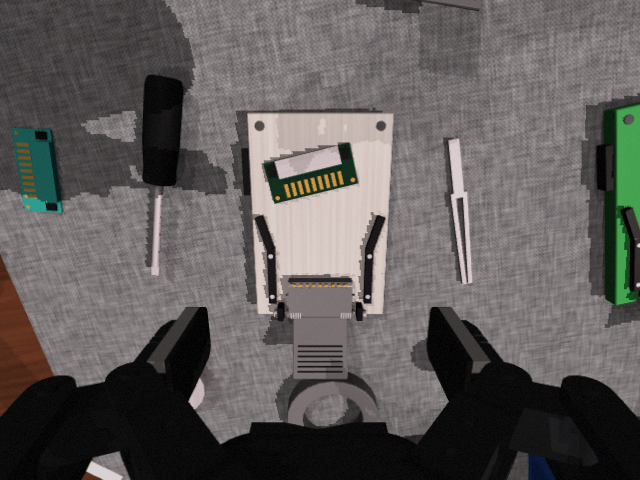

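The wrist view shows the bed from its front edge (row 113, cols 248–393) to row ~313, with the flap lip at row ~280. The board, at about (312,172), is turned about 13°, front corners (275,202) and (357,182). Next I measure both.

```bash
cat > meas.py <<'E'
from h import *
def board(im,o,zz=18.4):
    hsv=cv2.cvtColor(im,cv2.COLOR_BGR2HSV)
    m=((hsv[...,0]>45)&(hsv[...,0]<95)&(hsv[...,1]>90)&(hsv[...,2]<130)).astype(np.uint8)
    m[:,:235]=0;m[:,410:]=0
    m=cv2.morphologyEx(m,cv2.MORPH_CLOSE,np.ones((9,9)));n,l,s,_=cv2.connectedComponentsWithStats(m)
    k=1+np.argmax(s[1:,4]);cs=cv2.findContours((l==k).astype(np.uint8),0,1)[0][0]
    P=w2c(pix2plane("wrist",cs,zz,o)).astype(np.float32);return P,cv2.minAreaRect(P)
E
python3 - <<'E'
from meas import *
im=cv2.imread("pics/w1.png");o=np.load("pics/o1.npy",allow_pickle=True).item()
P,r=board(im,o);print("board",r,cv2.boxPoints(r).round(1).tolist())
hsv=cv2.cvtColor(im,cv2.COLOR_BGR2HSV).astype(int)
m=((hsv[...,2]>160)&(abs(im[...,2].astype(int)-im[...,0])>4)).astype(np.uint8)
g=cv2.cvtColor(im,cv2.COLOR_BGR2GRAY)
for v in (120,130,205,212,290,305):print(v,[ (u,int(g[v,u])) for u in list(range(240,264,2))],[(u,int(g[v,u])) for u in range(380,400,2)])
for u in (270,300,380):print(u,[(v,int(g[v,u])) for v in range(106,120,2)],[(v,int(g[v,u])) for v in range(270,322,2)])
d=np.load("pics/w1.npy");print(d[100:320:20,320])
# depth points to world
c,T=wfc("wrist",o)
def pt(u,v):
    K=np.array([[c["fx"],0,c["cx"]],[0,c["fy"],c["cy"]],[0,0,1]])
    n=cv2.undistortPoints(np.array([[[u,v]]],float),K,np.array([c["k1"],0,0,0.]))[0,0]*d[v,u]
    p=(T@np.r_[n[0],-n[1],-d[v,u],1])[:3];return np.r_[w2c(p),p[2]].round(1)
for uv in [(320,120),(320,220),(320,262),(320,275),(320,290),(320,310),(320,325),(320,350),(320,372),(245,400),(270,230),(375,230)]:print(uv,pt(*uv))
E
```

```text
board ((-83.91409301757812, -4.94256591796875), (29.312585830688477, 63.09034729003906), 13.695450782775879) [[-105.5999984741211, 22.200000762939453], [-90.69999694824219, -39.099998474121094], [-62.20000076293945, -32.099998474121094], [-77.0999984741211, 29.200000762939453]]
120 [(240, 76), (242, 70), (244, 68), (246, 68), (248, 189), (250, 198), (252, 204), (254, 205), (256, 205), (258, 167), (260, 174), (262, 198)] [(380, 160), (382, 166), (384, 189), (386, 193), (388, 189), (390, 191), (392, 186), (394, 104), (396, 106), (398, 110)]
130 [(240, 74), (242, 76), (244, 80), (246, 69), (248, 150), (250, 198), (252, 202), (254, 203), (256, 183), (258, 98), (260, 101), (262, 170)] [(380, 88), (382, 111), (384, 180), (386, 193), (388, 188), (390, 189), (392, 154), (394, 107), (396, 102), (398, 109)]
205 [(240, 104), (242, 66), (244, 66), (246, 69), (248, 74), (250, 56), (252, 169), (254, 195), (256, 203), (258, 204), (260, 200), (262, 198)] [(380, 204), (382, 208), (384, 203), (386, 204), (388, 165), (390, 104), (392, 117), (394, 119), (396, 125), (398, 128)]
212 [(240, 127), (242, 116
[... 1723 characters left out ...]
5), (284, 203), (286, 202), (288, 204), (290, 202), (292, 204), (294, 202), (296, 202), (298, 199), (300, 199), (302, 199), (304, 201), (306, 201), (308, 200), (310, 199), (312, 199), (314, 114), (316, 100), (318, 110), (320, 139)]
[273.82196 262.77487 267.7709  266.31458 272.78433 281.35672 285.5942
 288.89468 295.5689  294.2964  294.86618]
(320, 120) [-121.     1.9   17.8]
(320, 220) [-48.4   2.   16.2]
(320, 262) [-14.3   2.   15.9]
(320, 275) [-3.2  2.1 15.9]
(320, 290) [ 5.3  2.  25.8]
(320, 310) [22.9  2.  25.1]
(320, 325) [36.8  2.1 24.3]
(320, 350) [54.5  2.1 32.8]
(320, 372) [71.   2.  38.6]
(245, 400) [131.2 -68.8  -0.5]
(270, 230) [-40.4 -36.4  15.8]
(375, 230) [-41.7  43.6  20.4]
```

```bash
python3 - <<'E'
from h import *
o=np.load("pics/o1.npy",allow_pickle=True).item()
f=lambda uv,z:w2c(pix2plane("wrist",uv,z,o)).round(1).tolist()
print(f([(247,120),(393,120),(248.5,130),(392.5,130),(251.5,208),(389,208),(256.5,290),(383,290),(257,305),(383,305)],16))
print(f([(270,113),(300,113),(380,113),(380,313),(270,313)],16))
# thumb plate / flap sides, and guides (dark) inner edges
im=cv2.imread("pics/w1.png");g=cv2.cvtColor(im,6)
for v in(230,250,262,272):
    r=g[v,255:390];k=np.where(r<70)[0]+255;i=k[k<320].max()+.5;j=k[k>320].min()-.5;print(v,f([(i,v),(j,v)],21))
for v in (340,360):print(v,g[v,285:300].tolist(),g[v,340:356].tolist())
E
```

```text
[[-121.1, -49.7], [-121.1, 53.5], [-114.3, -49.0], [-114.3, 53.5], [-57.7, -49.7], [-57.7, 54.1], [9.8, -49.2], [9.8, 53.0], [23.2, -49.5], [23.2, 53.6]]
[[-125.8, -33.3], [-125.7, -12.2], [-125.8, 44.1], [30.5, 51.6], [30.4, -39.1]]
230 [[-41.8, -37.6], [-41.8, 40.1]]
250 [[-25.9, -32.9], [-25.9, 36.1]]
262 [[-16.2, -33.2], [-16.1, 36.5]]
272 [[-7.8, -32.7], [-7.8, 36.0]]
340 [75, 74, 78, 69, 69, 71, 71, 71, 86, 117, 113, 114, 114, 116, 114] [115, 115, 113, 115, 115, 111, 112, 99, 103, 103, 110, 115, 105, 99, 98, 104]
360 [125, 127, 118, 122, 126, 126, 123, 124, 95, 118, 114, 112, 111, 103, 106] [95, 103, 106, 115, 118, 116, 112, 103, 111, 112, 106, 107, 108, 102, 99, 104]
```

```bash
sed -i 's/^C0=.*/YAW=np.deg2rad(-9.85);C0=np.array([622.,-139.3])+0.5*np.array([np.cos(YAW),np.sin(YAW)])+1.2*np.array([-np.sin(YAW),np.cos(YAW)])/' h.py; python3 -c "
from h import *
print(C0)
plan(-84.5,-6.5,15,180)"
```

```text
[ 622.69791273 -138.2032239 ]
turn deg [-0.01 -0.03 -0.01] then shift cm [ 4.26 -0.48 13.63] now clamp [-41.9  -1.7] 151.3 F [0.8 0.8 0.6] gap 85.0 t 2.15
```

Emit:
{"method": "move_arm", "body": {"commands": [{"angular":[0,0,0],"linear":[4.26,-0.48,0],"fingers":0},{"angular":[0,0,0],"linear":[0,0,4.5],"fingers":0},{"angular":[0,0,0],"linear":[0,0,4.5],"fingers":0},{"angular":[0,0,0],"linear":[0,0,4.5],"fingers":0},{"angular":[0,0,0],"linear":[0,0,0.5],"fingers":0},{"angular":[0,0,0],"linear":[0,0,0.3],"fingers":0},{"angular":[0,0,0],"linear":[0,0,0],"fingers":0}]}}

```text
time_s: 3.02
eef_pos: [540.2, -130.1, 10.2]
tcp_rot: [0.269, 3.126, 0.0]
wrist_force: [0.2, 0.2, -0.0]
finger_gap: 85.7
gripper_force: 0.0
```

```bash
python3 - <<'E'
from h import *
plan(-84.5,-6.5,4,180)
o=sensors.get_obs();p,d=vision.capture("wrist");cv2.imwrite("pics/w2.png",p[:,:,::-1])
E
```

```text
turn deg [ 0.04  0.21 -0.  ] then shift cm [ 0.18 -0.04  0.62] now clamp [-82.7  -6.1] 10.2 F [ 0.2  0.2 -0. ] gap 85.7 t 3.025
```

View pics/w2.png

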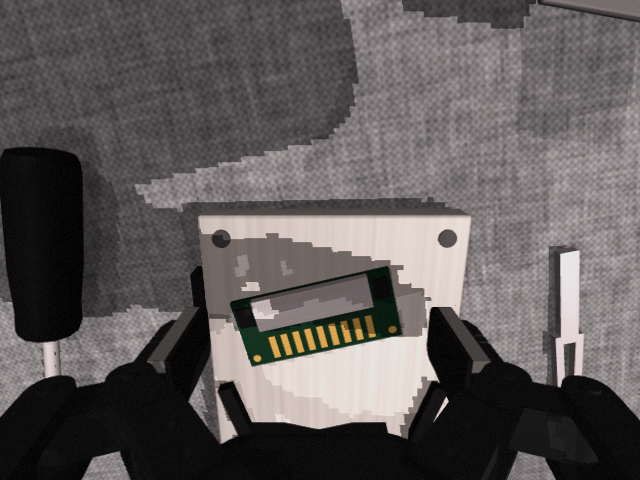

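The view shows the fingers straddling the board (tips near (205,310) and (432,310), board corners 232–400). Now I descend to the bed carefully.

Emit:
{"method": "move_arm", "body": {"commands": [{"angular":[0,0,0],"linear":[0.1,0,0.3],"fingers":0},{"angular":[0,0,0],"linear":[0,0,0.15],"fingers":0},{"angular":[0,0,0],"linear":[0,0,0.1],"fingers":0},{"angular":[0,0,0],"linear":[0,0,0],"fingers":0}]}}

```text
time_s: 3.58
eef_pos: [537.9, -129.6, 2.9]
tcp_rot: [-0.269, -3.13, 0.0]
wrist_force: [-0.4, 0.7, 1.6]
finger_gap: 85.4
gripper_force: 0.8
```

Emit:
{"method": "move_arm", "body": {"commands": [{"angular":[0,0,0],"linear":[0,0,0.1],"fingers":0},{"angular":[0,0,0],"linear":[0,0,0],"fingers":0}]}}

```text
time_s: 3.82
eef_pos: [538.0, -129.6, 2.9]
tcp_rot: [0.269, 3.13, -0.0]
wrist_force: [-1.9, 1.2, 7.4]
finger_gap: 85.5
gripper_force: 4.1
```

Emit:
{"method": "move_arm", "body": {"commands": [{"angular":[0,0,0],"linear":[0,0,0.1],"fingers":0},{"angular":[0,0,0],"linear":[0,0,0],"fingers":0}]}}

```text
time_s: 4.08
eef_pos: [538.0, -129.6, 2.8]
tcp_rot: [0.269, 3.13, -0.0]
wrist_force: [-4.4, 2.9, 14.4]
finger_gap: 85.2
gripper_force: 7.3
```

Emit:
{"method": "move_arm", "body": {"commands": [{"angular":[0,0,0],"linear":[0,0,-0.3],"fingers":0},{"angular":[0,0,0],"linear":[0,0.4,0],"fingers":0},{"angular":[0,0,0],"linear":[0,0.25,0],"fingers":0},{"angular":[0,0,0],"linear":[0,0.25,0],"fingers":0},{"angular":[0,0,0],"linear":[0,0.25,0],"fingers":0},{"angular":[0,0,0],"linear":[0,0.25,0],"fingers":0},{"angular":[0,0,0],"linear":[0,0.25,0],"fingers":0},{"angular":[0,0,0],"linear":[0,0,0],"fingers":0}]}}

```text
time_s: 5.08
eef_pos: [540.8, -113.2, 3.8]
tcp_rot: [0.269, 3.13, 0.0]
wrist_force: [-0.4, 1.3, -0.8]
finger_gap: 85.4
gripper_force: 0.0
```

```bash
cat > look.py <<'E'
import sys
from meas import *
plan(-84.5,0,30,180)
o=sensors.get_obs();p,d=vision.capture("wrist");im=p[:,:,::-1].copy();cv2.imwrite(f"pics/{sys.argv[1]}.png",im)
P,r=board(im,o);print("board",r,cv2.boxPoints(r).round(1).tolist())
E
python3 look.py w3
```

```text
turn deg [0.   0.01 0.03] then shift cm [-0.05 -1.06 -2.62] now clamp [-85.   10.6] 3.8 F [-0.4  1.3 -0.8] gap 85.4 t 5.075
board ((-84.03550720214844, 4.105409622192383), (30.621862411499023, 61.30934524536133), 12.23307991027832) [[-105.5, 30.799999237060547], [-92.5, -29.100000381469727], [-62.599998474121094, -22.600000381469727], [-75.5999984741211, 37.29999923706055]]
```

```bash
sed -i 's/m\[:,:235\]=0;m\[:,410:\]=0/m[:,:180]=0;m[:,470:]=0/' meas.py; python3 - <<'E'
from meas import *
o=sensors.get_obs()
for n in("w3",):
    im=cv2.imread(f"pics/{n}.png");P,r=board(im,o);print(r,cv2.boxPoints(r).round(1).tolist())
cv2.imwrite("pics/w3c.png",im[200:440,120:520])
E
```

```text
((-82.38243865966797, -7.652118682861328), (36.457237243652344, 85.59276580810547), 15.117780685424805) [[-111.0999984741211, 28.899999618530273], [-88.80000305175781, -53.70000076293945], [-53.599998474121094, -44.20000076293945], [-75.9000015258789, 38.400001525878906]]
```

View pics/w3c.png

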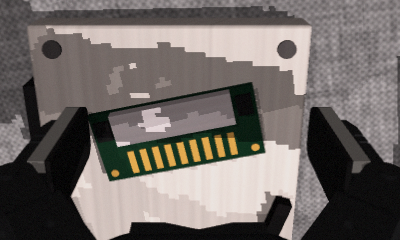

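```bash
python3 - <<'E'
from meas import *
o=sensors.get_obs()
f=lambda uv:w2c(pix2plane("wrist",uv,18.4,o))
q=f([(230,380),(385,352),(372,282),(208,316)]);print(q.round(1),q.mean(0))
o2=dict(o)
for a,b in((0,1),(3,2)):
    d=q[b]-q[a];print(np.rad2deg(np.arctan2(-d[0],d[1])),np.hypot(*d))
E
```

```text
[[ -62.2  -24.8]
 [ -75.4   37.4]
 [-105.4   31. ]
 [ -91.3  -31.1]] [-83.56550044   3.12829682]
11.914488090720736 63.62661170982346
12.771126917787281 63.73274576902666
```

The crop shows the board moved sideways to about y=+2, still turned about 12°. I'll square it with two fingertips pushing from behind.

Emit:
{"method": "move_arm", "body": {"commands": [{"angular":[0,0,0],"linear":[0,-0.4,0],"fingers":0},{"angular":[0,0,0],"linear":[0,0,-3],"fingers":0.6},{"angular":[0,0,0],"linear":[3.7,-0.6,0],"fingers":0.6},{"angular":[0,0,0],"linear":[0,0,0],"fingers":0.6},{"angular":[0,0,0],"linear":[0,0,0],"fingers":0.6},{"angular":[0,0,0],"linear":[0,0,0],"fingers":0.6},{"angular":[0,0,0],"linear":[0,0,0],"fingers":0.6}]}}

```text
time_s: 6.0
eef_pos: [503.0, -116.9, 33.6]
tcp_rot: [-0.269, -3.13, 0.0]
wrist_force: [-0.0, -0.0, -0.4]
finger_gap: 34.1
gripper_force: 0.0
```

```bash
python3 -c "
from h import *
plan(-122,0.5,16,180)"
```

```text
turn deg [-0.   -0.    0.01] then shift cm [ 0.05 -0.    1.76] now clamp [-121.5    0.5] 33.6 F [-0.  -0.  -0.4] gap 34.1 t 6.0
```

Emit:
{"method": "move_arm", "body": {"commands": [{"angular":[0,0,0],"linear":[0.1,0,1.6],"fingers":0.6},{"angular":[0,0,0],"linear":[0,0,0.2],"fingers":0.6},{"angular":[0,0,0],"linear":[0,0,0],"fingers":0.6}]}}

```text
time_s: 6.38
eef_pos: [501.8, -116.7, 15.8]
tcp_rot: [-0.269, -3.13, 0.0]
wrist_force: [0.3, -1.1, -0.3]
finger_gap: 34.3
gripper_force: 0.0
```

Emit:
{"method": "move_arm", "body": {"commands": [{"angular":[0,0,0],"linear":[0,0,0.15],"fingers":0.6},{"angular":[0,0,0],"linear":[0,0,0],"fingers":0.6}]}}

```text
time_s: 6.62
eef_pos: [502.1, -116.7, 15.2]
tcp_rot: [0.269, 3.129, -0.0]
wrist_force: [-1.1, 0.6, 4.7]
finger_gap: 34.1
gripper_force: 2.5
```

Emit:
{"method": "move_arm", "body": {"commands": [{"angular":[0,0,0],"linear":[0,0,0.15],"fingers":0.6},{"angular":[0,0,0],"linear":[0,0,0],"fingers":0.6}]}}

```text
time_s: 6.88
eef_pos: [502.2, -116.7, 15.1]
tcp_rot: [0.268, 3.129, -0.0]
wrist_force: [-4.4, 1.9, 15.8]
finger_gap: 34.5
gripper_force: 7.7
```

Emit:
{"method": "move_arm", "body": {"commands": [{"angular":[0,0,0],"linear":[0,0,-0.3],"fingers":0.6},{"angular":[0,0,0],"linear":[-0.4,0,0],"fingers":0.6},{"angular":[0,0,0],"linear":[-0.4,0,0],"fingers":0.6},{"angular":[0,0,0],"linear":[-0.4,0,0],"fingers":0.6},{"angular":[0,0,0],"linear":[-0.4,0,0],"fingers":0.6},{"angular":[0,0,0],"linear":[-0.4,0,0],"fingers":0.6},{"angular":[0,0,0],"linear":[-0.4,0,0],"fingers":0.6},{"angular":[0,0,0],"linear":[-0.4,0,0],"fingers":0.6},{"angular":[0,0,0],"linear":[-0.4,0,0],"fingers":0.6},{"angular":[0,0,0],"linear":[0,0,0],"fingers":0.6}]}}

```text
time_s: 8.12
eef_pos: [533.5, -122.2, 15.8]
tcp_rot: [0.269, 3.13, 0.0]
wrist_force: [-0.0, 0.2, 0.5]
finger_gap: 34.2
gripper_force: 0.0
```

```bash
python3 look.py w4; python3 -c "
import cv2
cv2.imwrite('pics/w4c.png',cv2.imread('pics/w4.png')[180:480,120:520])"
```

```text
turn deg [0.   0.02 0.01] then shift cm [-0.61 -0.05 -1.42] now clamp [-90.6   0.5] 15.8 F [-0.   0.2  0.5] gap 34.2 t 8.125
board ((-59.030330657958984, 2.682170867919922), (48.666805267333984, 17.93219757080078), 89.90901947021484) [[-68.0, -21.600000381469727], [-50.099998474121094, -21.700000762939453], [-50.0, 27.0], [-68.0, 27.0]]
```

View pics/w4c.png

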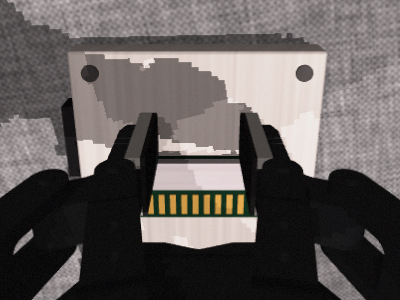

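Board is squared: front edge at row ~215 in the crop, level. Now I push it through the guides to the flap.

Emit:
{"method": "move_arm", "body": {"commands": [{"angular":[0,0,0],"linear":[-0.45,0,0],"fingers":0.6},{"angular":[0,0,0],"linear":[-0.45,0,0],"fingers":0.6},{"angular":[0,0,0],"linear":[-0.45,0,0],"fingers":0.6},{"angular":[0,0,0],"linear":[-0.45,0,0],"fingers":0.6},{"angular":[0,0,0],"linear":[-0.45,0,0],"fingers":0.6},{"angular":[0,0,0],"linear":[-0.45,0,0],"fingers":0.6},{"angular":[0,0,0],"linear":[-0.45,0,0],"fingers":0.6},{"angular":[0,0,0],"linear":[-0.45,0,0],"fingers":0.6},{"angular":[0,0,0],"linear":[-0.45,0,0],"fingers":0.6},{"angular":[0,0,0],"linear":[-0.1,0,0],"fingers":0.6}]}}

```text
time_s: 9.43
eef_pos: [574.3, -129.3, 15.8]
tcp_rot: [0.269, 3.13, 0.0]
wrist_force: [-0.6, 0.4, -0.3]
finger_gap: 34.3
gripper_force: 0.1
```

Emit:
{"method": "move_arm", "body": {"commands": [{"angular":[0,0,0],"linear":[0,0,0],"fingers":0.6},{"angular":[0,0,0],"linear":[0.5,0,0],"fingers":0.6},{"angular":[0,0,0],"linear":[0,0,-5],"fingers":0.6},{"angular":[0,0,0],"linear":[2,0,-5],"fingers":0.2},{"angular":[0,0,0],"linear":[2,0,-2],"fingers":0.2},{"angular":[0,0,0],"linear":[0,0,0],"fingers":0},{"angular":[0,0,0],"linear":[0,0,0],"fingers":0}]}}

```text
time_s: 10.3
eef_pos: [529.3, -121.6, 135.1]
tcp_rot: [-0.269, -3.129, -0.0]
wrist_force: [-0.3, -0.9, -0.0]
finger_gap: 85.4
gripper_force: 0.0
```

```bash
sed -i 's/m\[:,:180\]=0;m\[:,470:\]=0/m[:,:240]=0;m[:,400:]=0/' meas.py; python3 look.py w5;python3 -c "
import cv2
cv2.imwrite('pics/w5c.png',cv2.resize(cv2.imread('pics/w5.png')[100:400,220:420],None,fx=2,fy=2,interpolation=2))"
```

```text
turn deg [-0.   -0.05  0.01] then shift cm [-1.03 -0.04 10.51] now clamp [-94.8   0.4] 135.1 F [-0.3 -0.9 -0. ] gap 85.4 t 10.3
board ((-24.556060791015625, -0.47049903869628906), (63.15998840332031, 29.690580368041992), 89.94583892822266) [[-39.400001525878906, -32.0], [-9.699999809265137, -32.099998474121094], [-9.699999809265137, 31.100000381469727], [-39.400001525878906, 31.100000381469727]]
```

View pics/w5c.png

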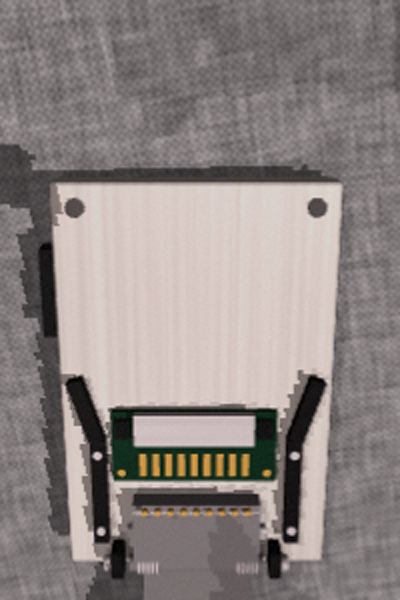

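The board is square between the guides, front edge at -9.7 mm and rear at -39.4. Next I turn the tool 90°.

```bash
python3 - <<'E'
from h import *
print(sensors.get_obs()["qpos"].round(2))
o=np.load("pics/o1.npy",allow_pickle=True).item()
f=lambda uv,z:w2c(pix2plane("wrist",uv,z,o)).round(1).tolist()
print(f([(333,376),(333,383),(288,400),(378,400)],18))
im=cv2.imread("pics/w1.png");print(im[366:392,322,:].mean(1).round().tolist())
plan(0,0,110,90);plan(0,0,110,-90)
E
```

```text
[ 0.07  0.34 -0.33 -0.   -0.91 -1.82]
[[89.7, 12.2], [97.0, 12.3], [115.0, -27.4], [115.1, 52.5]]
[25.0, 61.0, 117.0, 114.0, 101.0, 31.0, 58.0, 115.0, 115.0, 115.0, 114.0, 114.0, 97.0, 50.0, 32.0, 41.0, 61.0, 97.0, 116.0, 117.0, 116.0, 116.0, 116.0, 117.0, 118.0, 117.0]
turn deg [-9.e-02 -7.e-02  9.e+01] then shift cm [-0.04  9.48  2.47] now clamp [-94.8   0.4] 134.7 F [ 1.  -1.   0.1] gap 85.1 t 10.35
turn deg [ 7.e-02 -9.e-02 -9.e+01] then shift cm [ 0.04 -9.48  2.47] now clamp [-94.8   0.4] 134.7 F [ 1.  -1.   0.1] gap 85.1 t 10.35
```

Emit:
{"method": "move_arm", "body": {"commands": [{"angular":[0,0,-10],"linear":[0,0,0],"fingers":0},{"angular":[0,0,-10],"linear":[0,0,0],"fingers":0},{"angular":[0,0,-10],"linear":[0,0,0],"fingers":0},{"angular":[0,0,-10],"linear":[0,0,0],"fingers":0},{"angular":[0,0,-10],"linear":[0,0,0],"fingers":0},{"angular":[0,0,-10],"linear":[0,0,0],"fingers":0},{"angular":[0,0,-10],"linear":[0,0,0],"fingers":0},{"angular":[0,0,-10],"linear":[0,0,0],"fingers":0},{"angular":[0,0,-10],"linear":[0,0,0],"fingers":0},{"angular":[0,0,0],"linear":[0,-4.7,0],"fingers":0}]}}

```text
time_s: 11.6
eef_pos: [573.9, -129.5, 134.2]
tcp_rot: [2.022, -2.4, -0.006]
wrist_force: [1.3, 0.3, 1.2]
finger_gap: 85.3
gripper_force: 0.0
```

Emit:
{"method": "move_arm", "body": {"commands": [{"angular":[0,0,0],"linear":[0,-4.7,3],"fingers":0},{"angular":[2.5,0,0],"linear":[0,0,0],"fingers":0},{"angular":[0,0,0],"linear":[0,0,3],"fingers":0},{"angular":[0,0,0],"linear":[0,0,0],"fingers":0},{"angular":[0,0,0],"linear":[0,0,0],"fingers":0}]}}

```text
time_s: 12.22
eef_pos: [624.0, -138.1, 75.7]
tcp_rot: [-2.005, 2.382, -0.052]
wrist_force: [0.6, 0.0, 0.5]
finger_gap: 85.6
gripper_force: 0.0
```

```bash
python3 - <<'E'
from h import *
plan(-0.5,-0.3,30,-90)
o=sensors.get_obs();p,d=vision.capture("wrist");cv2.imwrite("pics/w6.png",p[:,:,::-1])
E
```

```text
turn deg [-2.49 -0.03  0.03] then shift cm [0.07 0.17 4.57] now clamp [1.2 0.4] 75.7 F [0.6 0.  0.5] gap 85.6 t 12.225
```

View pics/w6.png

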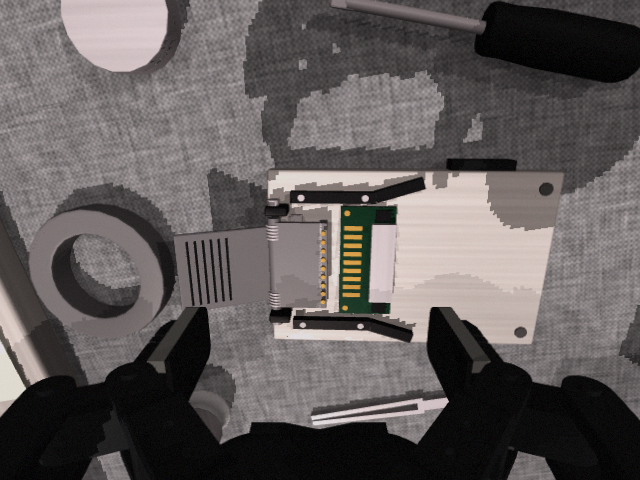

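Fingers are either side: thumb plate at cols 180–265, board can's rear edge at col ~397, clear of tape and tweezers. I descend.

Emit:
{"method": "move_arm", "body": {"commands": [{"angular":[0,0,0],"linear":[0.05,0.35,4],"fingers":0},{"angular":[0,0,0],"linear":[0,0.05,1],"fingers":0},{"angular":[0,0,0],"linear":[0,0.03,0.6],"fingers":0},{"angular":[0,0,0],"linear":[0,0,0],"fingers":0}]}}

```text
time_s: 12.78
eef_pos: [622.3, -138.1, 20.6]
tcp_rot: [-2.004, 2.381, -0.054]
wrist_force: [-0.2, 0.0, -0.0]
finger_gap: 85.6
gripper_force: 0.0
```

```bash
python3 - <<'E'
from h import *
plan(-0.5,-0.3,6,-90)
E
```

```text
turn deg [-2.58  0.    0.03] then shift cm [0.03 0.01 1.46] now clamp [-0.4  0. ] 20.6 F [-0.2  0.  -0. ] gap 85.6 t 12.775
```

Emit:
{"method": "move_arm", "body": {"commands": [{"angular":[0,0,0],"linear":[0,0.02,0.4],"fingers":0},{"angular":[0,0,0],"linear":[0,0.02,0.4],"fingers":0},{"angular":[0,0,0],"linear":[0,0.01,0.3],"fingers":0},{"angular":[0,0,0],"linear":[0,0.01,0.2],"fingers":0},{"angular":[0,0,0],"linear":[0,0,0.1],"fingers":0},{"angular":[0,0,0],"linear":[0,0,0],"fingers":0}]}}

```text
time_s: 13.52
eef_pos: [623.6, -138.3, 7.0]
tcp_rot: [-2.003, 2.379, -0.057]
wrist_force: [1.6, -1.9, 4.9]
finger_gap: 85.3
gripper_force: 2.6
```

```bash
python3 - <<'E'
from h import *
plan(-0.5,-0.3,6,-90)
p,d=vision.capture("wrist");cv2.imwrite("pics/w7.png",p[100:480,100:600,::-1])
E
```

```text
turn deg [-2.75  0.01  0.05] then shift cm [0.04 0.14 0.1 ] now clamp [0.9 0.1] 7.0 F [ 1.6 -1.9  4.9] gap 85.3 t 13.525
```

View pics/w7.png

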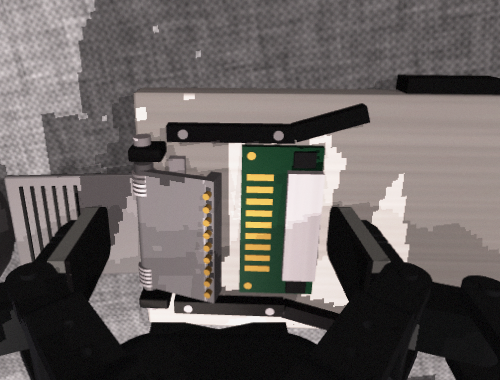

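The flap is held open (lip raised at crop cols 210–220, board front edge at col 243), and the finger stands behind the can. Now I push.

Emit:
{"method": "move_arm", "body": {"commands": [{"angular":[0,0,0],"linear":[0,-0.3,0.03],"fingers":0},{"angular":[0,0,0],"linear":[0,-0.3,0.02],"fingers":0},{"angular":[0,0,0],"linear":[0,-0.3,0.02],"fingers":0},{"angular":[0,0,0],"linear":[0,-0.3,0.01],"fingers":0},{"angular":[0,0,0],"linear":[0,-0.3,0.01],"fingers":0},{"angular":[0,0,0],"linear":[0,-0.3,0.01],"fingers":0},{"angular":[0,0,0],"linear":[0,0,0],"fingers":0}]}}

```text
time_s: 14.45
eef_pos: [638.7, -141.2, 5.2]
tcp_rot: [-2.005, 2.383, -0.05]
wrist_force: [-2.7, 0.1, 4.2]
finger_gap: 85.1
gripper_force: 2.0
```

```bash
python3 - <<'E'
from h import *
plan(24.5,-0.3,6,-90)
p,d=vision.capture("wrist");cv2.imwrite("pics/w8.png",p[100:480,100:600,::-1])
E
```

```text
turn deg [-2.41 -0.01 -0.01] then shift cm [ 0.01 -0.82 -0.08] now clamp [16.3 -0.2] 5.2 F [-2.7  0.1  4.2] gap 85.1 t 14.45
```

View pics/w8.png

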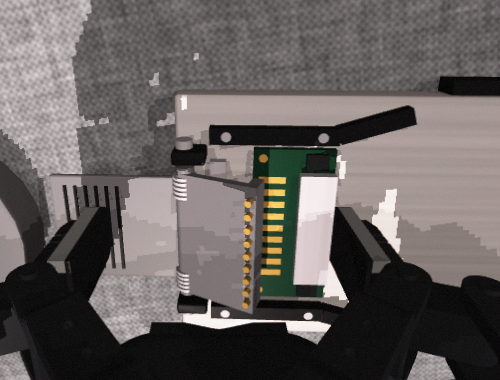

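The lip now overlaps the gold pads and the board is still straight. The last ~9 mm go slower, watching the force.

Emit:
{"method": "move_arm", "body": {"commands": [{"angular":[0,0,0],"linear":[0,-0.2,-0.05],"fingers":0},{"angular":[0,0,0],"linear":[0,-0.2,0.01],"fingers":0},{"angular":[0,0,0],"linear":[0,-0.2,0.01],"fingers":0},{"angular":[0,0,0],"linear":[0,-0.15,0],"fingers":0},{"angular":[0,0,0],"linear":[0,0,0],"fingers":0}]}}

```text
time_s: 15.12
eef_pos: [647.2, -142.4, 6.1]
tcp_rot: [-2.004, 2.381, -0.053]
wrist_force: [-2.2, 0.1, 2.0]
finger_gap: 85.5
gripper_force: 1.5
```

Emit:
{"method": "move_arm", "body": {"commands": [{"angular":[0,0,0],"linear":[0,-0.1,0],"fingers":0},{"angular":[0,0,0],"linear":[0,0,0],"fingers":0}]}}

```text
time_s: 15.38
eef_pos: [647.9, -142.6, 6.2]
tcp_rot: [-2.004, 2.382, -0.052]
wrist_force: [-1.6, 0.2, 1.9]
finger_gap: 85.2
gripper_force: 1.5
```

Emit:
{"method": "move_arm", "body": {"commands": [{"angular":[0,0,0],"linear":[0,-0.1,0],"fingers":0},{"angular":[0,0,0],"linear":[0,0,0],"fingers":0}]}}

```text
time_s: 15.62
eef_pos: [648.7, -142.8, 6.1]
tcp_rot: [-2.005, 2.382, -0.052]
wrist_force: [-3.1, 0.7, 2.9]
finger_gap: 85.2
gripper_force: 1.8
```

Emit:
{"method": "move_arm", "body": {"commands": [{"angular":[0,0,0],"linear":[0,-0.1,0],"fingers":0},{"angular":[0,0,0],"linear":[0,0,0],"fingers":0}]}}

```text
time_s: 15.88
eef_pos: [648.8, -142.8, 6.0]
tcp_rot: [-2.005, 2.383, -0.05]
wrist_force: [-4.4, 1.4, 4.1]
finger_gap: 85.4
gripper_force: 2.9
```

Emit:
{"method": "move_arm", "body": {"commands": [{"angular":[0,0,0],"linear":[0,-0.1,0],"fingers":0},{"angular":[0,0,0],"linear":[0,0,0],"fingers":0}]}}

```text
time_s: 16.12
eef_pos: [648.8, -142.8, 5.9]
tcp_rot: [-2.006, 2.385, -0.047]
wrist_force: [-6.5, 2.2, 5.0]
finger_gap: 85.3
gripper_force: 3.8
```

```bash
python3 - <<'E'
from h import *
plan(24.5,-0.3,6,-90)
p,d=vision.capture("wrist");cv2.imwrite("pics/w9.png",p[100:480,100:600,::-1])
E
```

```text
turn deg [-2.25 -0.02 -0.02] then shift cm [ 0.02  0.2  -0.01] now clamp [26.5 -0.1] 5.9 F [-6.5  2.2  5. ] gap 85.3 t 16.125
```

The push is now blocked: the TCP stays at x=26.5 while the force rises, so the board is against the stop. I release the flap by tilting the thumb finger up while the other still backs the board.

Emit:
{"method": "move_arm", "body": {"commands": [{"angular":[0,0,0],"linear":[0,-0.1,0],"fingers":0},{"angular":[0,0,0],"linear":[0,0,0],"fingers":0},{"angular":[3.5,0,0],"linear":[0,-0.08,-0.34],"fingers":0},{"angular":[3.5,0,0],"linear":[0,-0.08,-0.34],"fingers":0},{"angular":[3.5,0,0],"linear":[0,-0.08,-0.34],"fingers":0},{"angular":[0,0,0],"linear":[0,0,0],"fingers":0}]}}

```text
time_s: 16.92
eef_pos: [650.3, -143.4, 15.4]
tcp_rot: [-1.924, 2.287, -0.256]
wrist_force: [-5.5, 1.7, -0.3]
finger_gap: 85.1
gripper_force: 2.8
```

```bash
python3 - <<'E'
from h import *
plan(24.5,-0.3,6,-90)
p,d=vision.capture("wrist");cv2.imwrite("pics/w10.png",p[100:480,100:600,::-1])
E
```

```text
turn deg [-1.272e+01 -4.000e-02 -1.000e-02] then shift cm [-0.01  0.36  0.94] now clamp [28.1 -0.4] 15.4 F [-5.5  1.7 -0.3] gap 85.1 t 16.925
```

View pics/w10.png

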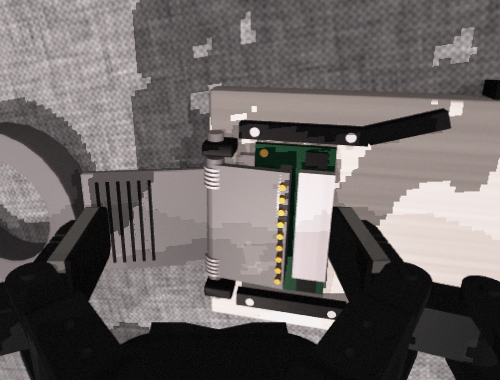

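The flap has closed (lip at crop col ~290 against the can) with the board still in place. I back off and lift clear.

Emit:
{"method": "move_arm", "body": {"commands": [{"angular":[0,0,0],"linear":[0,0.15,-0.04],"fingers":0},{"angular":[0,0,0],"linear":[0,0.15,-0.04],"fingers":0},{"angular":[0,0,0],"linear":[0,0.1,-0.05],"fingers":0},{"angular":[0,0,0],"linear":[0,-0.22,-1],"fingers":0},{"angular":[0,0,0],"linear":[0,-0.88,-4],"fingers":0},{"angular":[0,0,0],"linear":[0,-1,-5],"fingers":0},{"angular":[-6,0,0],"linear":[0,0,0],"fingers":0},{"angular":[-6.8,0,0],"linear":[0,0,0],"fingers":0},{"angular":[0,0,0],"linear":[6,0,0],"fingers":0},{"angular":[0,0,0],"linear":[0,0,0],"fingers":0}]}}

```text
time_s: 18.23
eef_pos: [637.5, -204.8, 120.7]
tcp_rot: [-2.015, 2.404, -0.009]
wrist_force: [0.2, 0.9, 0.1]
finger_gap: 86.1
gripper_force: 0.0
```

```bash
python3 - <<'E'
from h import *
plan(24.5,-0.3,6,-90)
o=sensors.get_obs();p,d=vision.capture("wrist");im=p[:,:,::-1].copy();cv2.imwrite("pics/w11.png",im)
t,_=vision.capture("top");cv2.imwrite("pics/top1.png",t[:,:,::-1])
d=cv2.absdiff(t[:,:,::-1],cv2.imread("pics/top0.png")).max(2)
hsv=cv2.cvtColor(im,40);m=((hsv[...,0]>45)&(hsv[...,0]<95)&(hsv[...,1]>90)&(hsv[...,2]<130)).astype(np.uint8)
ys,xs=np.where(m);P=w2c(pix2plane("wrist",np.c_[xs,ys],18.4,o))
k=(abs(P[:,1])<40)&(abs(P[:,0])<60);P=P[k];print(len(P),np.percentile(P,[0.5,50,99.5],axis=0).round(1))
for s in(P[:,1]>25,P[:,1]<-25):print(P[s].min(0).round(1),P[s].max(0).round(1))
cv2.imwrite("pics/w11c.png",im[:,:480])
E
```

```text
turn deg [-0.43 -0.01 -0.22] then shift cm [-6.28  0.15 11.47] now clamp [ 26.  -63.1] 120.7 F [0.2 0.9 0.1] gap 86.1 t 18.225
592 [[-58.6 -39.6]
 [ -3.5 -25.1]
 [ 13.2  35.8]]
[-58.9  25.2] [29.6 36.7]
[-27.1 -39.6] [ 20.6 -25. ]
```

View pics/w11.png

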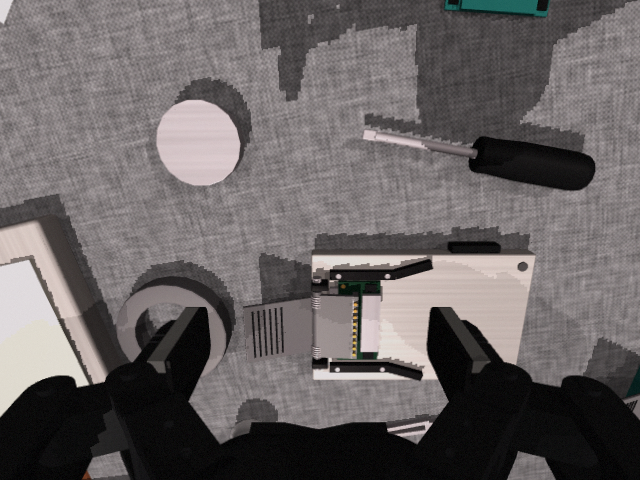

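```bash
python3 - <<'E'
from h import *
o=sensors.get_obs();im=cv2.imread("pics/w11.png").astype(int)
f=lambda uv,z:w2c(pix2plane("wrist",uv,z,o)).round(1).tolist()
for v in(290,297,310,330,345,352,356):print(v,im[v,330:390:1,1][::1].tolist()[40:58])
print("rear bed/front bed",f([(313,300),(313,370),(535,300)],16))
for v in(287,352,356):
    r=im[v,300:400];g=np.where((r[:,1]>r[:,2]+8)&(r.sum(1)<250))[0]+300
    if len(g):print(v,g.min(),g.max(),f([(g.min(),v),(g.max()+1,v)],18.4))
print(im[285:292,370:390,1])
E
```

```text
290 [23, 21, 22, 21, 18, 25, 32, 40, 18, 27, 62, 97, 144, 199, 198, 200, 199, 200]
297 [186, 188, 187, 185, 185, 183, 177, 179, 179, 180, 165, 112, 141, 197, 198, 200, 199, 198]
310 [189, 188, 187, 185, 182, 181, 178, 179, 182, 184, 196, 201, 202, 201, 202, 204, 200, 201]
330 [207, 203, 206, 205, 201, 197, 198, 201, 200, 199, 196, 193, 203, 211, 211, 210, 212, 215]
345 [204, 206, 205, 201, 200, 200, 198, 201, 200, 197, 205, 215, 212, 216, 215, 214, 214, 214]
352 [53, 55, 54, 68, 85, 86, 89, 95, 156, 212, 220, 219, 219, 219, 219, 216, 217, 217]
356 [23, 27, 28, 40, 56, 57, 71, 163, 219, 219, 217, 219, 218, 218, 216, 218, 217, 216]
rear bed/front bed [[29.3, -13.7], [29.7, 46.2], [-132.6, -13.5]]
287 339 379 [[10.7, -25.0], [-18.4, -25.0]]
352 357 376 [[-3.7, 28.4], [-18.8, 28.4]]
356 357 376 [[-3.8, 31.9], [-18.9, 31.9]]
[[ 19  19  22  19  23  23  22  35  49  52 120 198 199 197 197 196 195 195
  198 195]
 [ 24  22  24  26  23  27  32  48  51  49  67 103 143 195 193 193 194 194
  195 194]
 [ 26  25  25  24  22  24  31  47  48  48  70  96 137 195 195 197 194 193
  192 194]
 [ 26  20  22  22  21  22  19  30  48  52  70  96 139 194 194 193 193 192
  190 189]
 [ 23  23  21  24  23  20  28  44  46  52  72  96 139 197 196 195 197 194
  196 195]
 [ 23  21  22  21  18  25  32  40  18  27  62  97 144 199 198 200 199 200
  199 200]
 [ 12  13  20  24  19  20  21  22  19  26  64  97 145 200 199 199 198 199
  199 199]]
```

```bash
python3 -c "
from station import workorder
print(workorder.hand_in())"
```

```text
the job is handed in; nothing more can be done
None
```

The board was pushed home against the stop, the flap has closed on it, the arm is clear, and the job was handed in at about 18 s; the hand-in gave no verdict.

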